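# Hold a spring probe square on the marked spot of a tilted sample

### The job

A weight has been left standing on the sample plate of the tilted sine plate: first lift it off and stand it upright on the bare worktop, well clear of the sine plate. Then take the spring probe out of its stand and hold it, square to the sloping sample face, with its tip inside the engraved ring, pressed gently until the spring plunger is about half-way in. Leave the other objects alone, and finish while still holding the probe there: do not let go or put it down.

Things in the scene. Friction and masses are not known exactly. Their poses are not given: they have to be found in the camera images.
- spot (a point): The marked spot: centre of the engraved ring (thin dark line, 24 mm across) in the middle of a bare aluminium sample coupon, on its surface, 62 mm above the worktop. The face slopes 20 degrees. Frame: z is the outward normal of the sloping face (20 degrees from vertical), x points straight up the slope, y is level. At the start the weight stands on it and hides the ring.
- sine_plate: Fixed small sine plate: dark base 125 x 100 mm, on it on rollers a dark plate 110 x 84 mm sloping 20 degrees, and fixed on that the coupon, 80 x 70 x 4 mm. A stop along the lower edge, flush with the coupon's surface. Origin: centre of the base's underside, straight below the spot; x is level and points to the high side.
- weight_mid (a point): Loose plain steel weight, 240 to 420 g: a cylinder 42 mm across and 39 mm high with a knob about 21 mm across on top (56 mm high in all). It starts standing on the sloping coupon, tilted 20 degrees with it, up to 10 mm sideways of the spot. This point is on its axis, 20 mm above its underside; z points along the axis to the knob.
- stand: Fixed probe stand: round foot 80 mm across, 6 mm thick, with an upright tube 48 mm across, rim 50 mm above the worktop, bore 24 mm. Origin at the centre of the underside. The probe hangs in it by its collar and must be lifted 45 mm to clear it.
- probe_grip (a point): Middle of the grip of the loose spring probe, 130 g, upright in the stand. Grey square grip 24 x 24 mm, 72 mm long (36 mm each way; flats along this frame's x and y), 8 mm round cap on top; below it a collar 34 mm across, 6 mm thick, on the stand's rim, then the nose, 18 mm across, 24 mm long. On the axis; z points away from the tip, which is 86 mm below this point with plunger out.
- tip (a point): Rounded end (7 mm across) of the probe's plunger, on the probe's axis; its z is the probe's axis, away from the tip.
- plunger (a joint): Plunger travel: 0 = fully out, 0.012 m = fully in; half-way is 0.006. Spring: about 1 N at 0, rising 0.35 N per mm (about 3 N half-way).
- vial_mid (a point): Bystander: loose small sample vial with a black cap, 22 mm across and 52 mm high, standing between the stand and the sine plate on the robot's side; point half-way up. Leave alone.
- flange_mid (a point): Bystander: loose bare metal flange stub, 46 mm across and 38 mm high; point half-way up. Leave alone.
- clamp_mid (a point): Bystander: loose small block of brown laminate with two screw heads, 24 x 44 x 34 mm; point half-way up. Leave alone.
Mind the look-alikes: they are no part of the job. What is shaped like the stand but pink is not meant.

How it is judged:
On the way, in this order (a step that is already met when the one before it is completed fails the run):
1. the weight stands upright on the worktop, clear of the sine plate and released, the probe still in its stand (height (world z) of weight_mid below 0.024 m and angle between weight_mid's own z axis and vertical below 0.1 rad and horizontal distance between weight_mid and sine_plate above 0.1 m and contact force between weight and the fingers below 0.05 N and linear speed of weight below 0.02 m/s and horizontal distance between probe_grip and stand below 0.02 m), for 0.2 s.
2. the probe is lifted out of its stand (height (world z) of tip above 0.05 m and contact force between probe and the fingers above 1 N), for 0.1 s.
At the end, for the whole second after the job is handed in: The gripper holds the probe at rest, tip within 9 mm of the ring's centre, axis within 7 degrees of square to the face, plunger 3 to 9 mm in, force under 8 N, clear of its stand; the weight stands upright on the worktop, released, over 100 mm from the sine plate's centre (distance between tip and spot below 0.009 m and angle between the z axis of probe_grip and the z axis of spot, either way round below 0.12 rad and value of joint plunger between 0.003 and 0.009 m and contact force between probe and sine_plate between 0.7 and 8 N and contact force between probe and the fingers above 1 N and contact force between probe and stand below 0.1 N and linear speed of probe below 0.01 m/s and height (world z) of weight_mid below 0.024 m and angle between weight_mid's own z axis and vertical below 0.1 rad and horizontal distance between weight_mid and sine_plate above 0.1 m and contact force between weight and anything else above 1 N and contact force between weight and the fingers below 0.05 N); the arm keeps its last pose, push and grip.
It fails at once if the probe is driven hard (over 15 N) against the sine plate (contact force between probe and sine_plate above 15 N).
It fails at once if a bystander (vial, flange stub, brown block) is moved more than 20 mm (distance of any of vial_mid, flange_mid, clamp_mid from where it was at the start of the episode above 0.02 m).
It fails at once if the weight is tipped over (angle between weight_mid's own z axis and vertical above 1 rad).
It also fails if it takes over 64 s, if anything falls off the work surface, if the arm or the gripper's body presses on something with over 40 N, if the wrist force passes 120 N, or if a joint passes its speed limit or range.

### The arm

A 7-joint arm with a two-finger parallel gripper is mounted at the origin on a cart in front of the work surface, level with it; the furniture and walls round the work are solid. World frame = base frame: x ahead of the robot, y to its left, z up, the work surface at z = 0. Lengths are in m, angles in rad, forces in N, time in s.
With the tool pointing down it reaches from about 0.4 to 0.85 m from the base axis. Payload 10.4 kg.
Tool frame: the origin (TCP) lies midway between the tips of the shut fingers; the grasp point (between the pads) lies 19 mm behind it; z points along the fingers, y is the line along which they close (so a half turn about z gives the same grasp; the last joint's range is limited). The gripper opens to 87 mm and grips with 3 to 60 N. Pads are 19 mm wide; open, the fingers measure 117 mm over their backs; the gripper's body (75 mm by 190 mm) begins 51 mm behind the grasp point.
Start: joints at [-1.138, 0.332, -0.065, 1.46, 0.022, 1.35, -0.088], TCP at [0.275, 0.561, 0.196] pointing down, gripper open.
Joint ranges: [-2.6, 2.6], [-0.5, 2.12], [-1.47, 1.34], [0.16, 2.42], [-1.27, 4.41], [0.06, 2.06], [-2.6, 2.6]. Speed limits (rad/s): [2.22, 2.22, 2.79, 2.79, 3.14, 3.14, 3.14].

### API

Orientations are given as a unit quaternion [x, y, z, w].
In Python, from bench import r gives the robot as it stands.
- The arm moves only by the tool arm_command, never from a script. Its argument "moves" is one flat list of numbers, 4 for each row, row after row: the shift along the tool's x, y, z in cm, then the turn about the tool's z in degrees. A call has 1 to 12 rows; each row shifts and turns the commanded pose from where the row before left it, along the tool's axes as they then stand; what a row does not reach is not made up. A row lasts 1/12 s, in which the tool goes at most 41.7 mm and 7.16 degrees, less where a joint would pass 70% of its speed; a pose out of reach is approached as far as the arm can. A call with a gripper value outside its range is refused whole. "fingers" is the opening in per cent of the stroke, from 0 (shut) to 100 (fully open), set as the call begins (left out, the last holds). The fingers move at their own pace and stop on an object; "squeeze" is the grip in N (left out, the last holds). Time passes only in rows, so rows that do not move let the fingers close. It gives the time, the measured TCP pose, the force, the opening and the grip force at its end, in the units of the state.
- r.read_state(): the state, without advancing time (a new reading comes with each control period).
- r.camera(name): name is "scene" or "top" or "wrist"; returns the picture (420x560x3 uint8, red, green, blue); there is no depth.
- r.camera_info(name): a dict with "fx", "fy", "cx", "cy" (pixels), "k1" (the pictures are not rectified: a ray, as slopes to the right and down, at radius r is drawn at 1 + k1 r^2 times it, then the intrinsics apply), "origin" and "attitude" of the camera in the world. Camera axes: x right, y up, looking along -z (the intrinsics and any distortion apply to the point x, -y, -z); pixel columns grow to the right and rows downward; lengths in m; the calibration is good to about 2 mm. A picture is of the moment at which its call begins: read the wrist's pose just before it. camera_info takes no time and is no camera call; for the wrist camera it gives the pose at the moment of the call.
- r.close_job(): hands the job in; it is judged then, once.
The state is a dict: "time": time; "joint_positions": joint angles; "joint_vel": joint speeds; "joint_torque": joint torques, N m; "ee_pos": TCP position; "eef_rot": TCP orientation; "ft_force": force on the tool from outside, world axes, zero at the start; "torque": the same for the moment, N m; "width": finger opening in m; "grip_force": force on a finger pad.
Only numpy, scipy, OpenCV 4.12 (cv2) and the standard library are available. Lean on these libraries where they do the work, as an engineer would, in place of code of your own. Each camera call takes 0.05 s, during which the arm holds its last target. There are 200 camera calls.

## Working session

There is one attempt and no reset: what is moved stays moved. The work goes in short steps, Python scripts to look and compute and a tool call to move; the robot and the scene stay as the last step left them, time stands still between calls to the robot, and variables do not carry over. Pictures are saved under pics/ and viewed, at most 10 in all, crops included, and the job is handed in when it is done.

Besides the shell and the picture viewer there is one more tool, called after "Emit:" as name(argument=value, ...) on one line, values as JSON. arm_command: Moves the arm, as the interface text tells. Its arguments: {"type":"object","properties":{"moves":{"type":"array"},"fingers":{"type":"number"},"squeeze":{"type":"number"}},"required":["moves"]}

```bash
mkdir -p pics; ls; python3 - <<'E'
from bench import r
import cv2
for n in ("scene","top"):
    im=r.camera(n); cv2.imwrite(f"pics/{n}0.png",cv2.resize(im[:,:,::-1],(800,600),interpolation=cv2.INTER_CUBIC)); print(n,r.camera_info(n))
print(r.read_state())
E
```

```text
pics
scene {'fx': 502.8346100990513, 'fy': 502.8346100990513, 'cx': 283.89058754406705, 'cy': 215.9785630817029, 'k1': 0.05680213203644406, 'origin': array([ 0.01209969, -0.6339093 ,  0.67578273]), 'attitude': array([ 0.45977769, -0.14477877, -0.24218943,  0.84201417])}
top {'fx': 525.7397532321977, 'fy': 525.7397532321977, 'cx': 282.44263185021185, 'cy': 209.4454240772526, 'k1': -0.08315423560669295, 'origin': array([0.43615522, 0.14968592, 1.34789444]), 'attitude': array([ 0.01657324, -0.02033244, -0.69711826,  0.71647614])}
{'time': 0.1, 'joint_positions': array([-1.13763726,  0.33278432, -0.06466305,  1.46084773,  0.0216151 ,
        1.34990991, -0.08847972]), 'joint_vel': array([-0.00031007, -0.00045225, -0.00022563, -0.00128123, -0.00148095,
        0.00080864, -0.00091967]), 'joint_torque': array([ 1.27131774e-03, -6.24539995e+01,  2.43233383e-02, -3.90715635e+01,
       -6.14506868e-02,  3.65967059e-02,  2.37441657e-05]), 'ee_pos': array([0.27495356, 0.56085046, 0.19515323]), 'eef_rot': array([ 2.25908600e-01,  9.74148300e-01, -6.18833950e-04, -1.00360908e-04]), 'ft_force': array([ 0.16911462,  0.57931149, -0.05064754]), 'torque': array([-0.06811431, -0.00493806,  0.04447605]), 'grip_force': 0.0, 'width': 0.0870001539870132}
```

View pics/scene0.png

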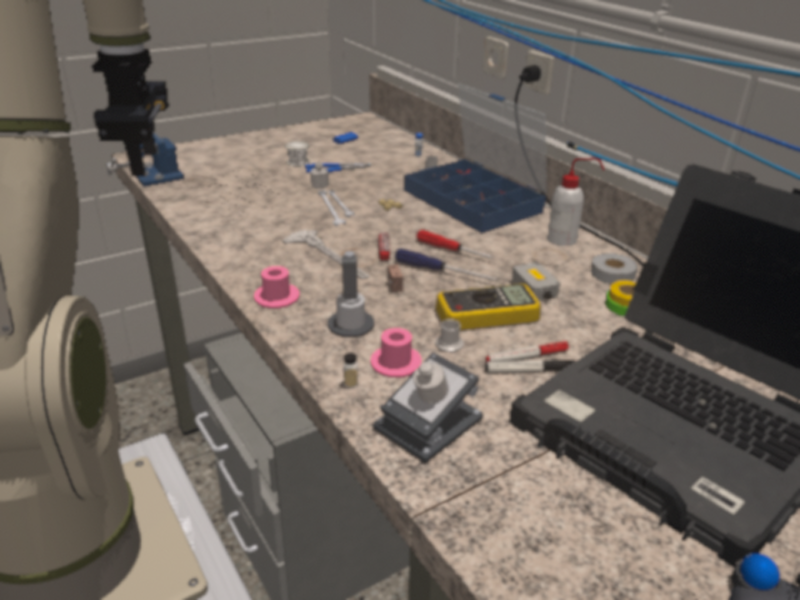

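View pics/top0.png

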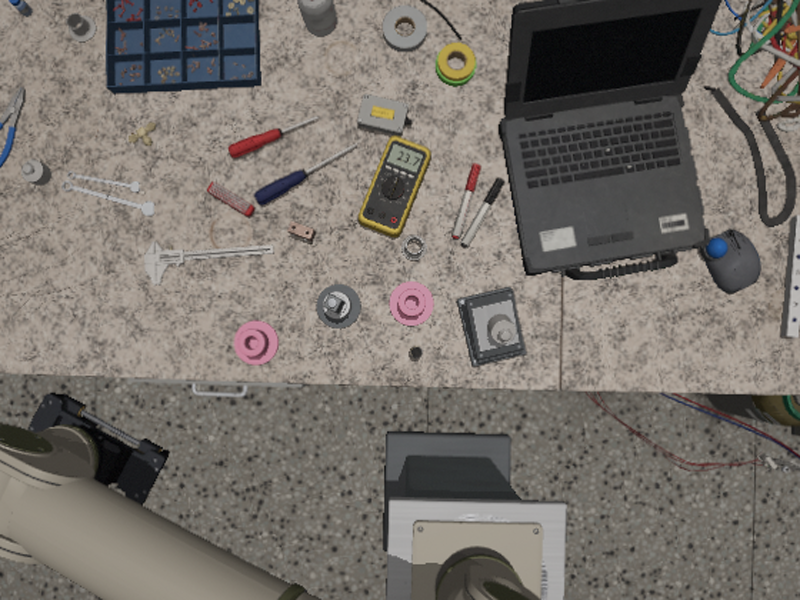

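The top view shows the following (800x600 px):
- **Sine plate:** (492,327), with the weight at (502,330).
- **Grey stand with probe:** (338,305).
- **Look-alikes:** pink stands at (410,303) and (256,342). The flange stub at (412,248) could be mistaken for the weight.
- **Other bystanders:** vial at (415,353), brown block at (302,233).

I choose the grey stand and the knobbed cylinder on the sine plate, and check both in a close crop.

```bash
cat > h.py <<'E'
import numpy as np, cv2
from scipy.spatial.transform import Rotation as R
from scipy.optimize import least_squares
def ray(ci,u,v):
    xd=np.array([(u-ci['cx'])/ci['fx'],(v-ci['cy'])/ci['fy']]); p=xd.copy()
    for _ in range(20): p=xd/(1+ci['k1']*(p@p))
    d=R.from_quat(ci['attitude']).apply([p[0],-p[1],-1]); return np.array(ci['origin']),d
def onz(ci,u,v,z):
    o,d=ray(ci,u,v); return o+d*(z-o[2])/d[2]
def proj(ci,P):
    q=R.from_quat(ci['attitude']).inv().apply(np.asarray(P)-ci['origin']); p=np.stack([q[...,0]/-q[...,2],-q[...,1]/-q[...,2]],-1)
    p=p*(1+ci['k1']*(p**2).sum(-1,keepdims=True)); return p*[ci['fx'],ci['fy']]+[ci['cx'],ci['cy']]
def tri(pairs):
    A=0;b=0
    for o,d in pairs:
        d=d/np.linalg.norm(d);M=np.eye(3)-np.outer(d,d);A=A+M;b=b+M@o
    return np.linalg.solve(A,b)
E
python3 - <<'E'
from bench import r
import cv2,numpy as np
t=r.camera("top")[190:265,215:375,::-1]; s=r.camera("scene")[170:325,225:345,::-1]
cv2.imwrite("pics/c1.png",cv2.resize(t,None,fx=5,fy=5,interpolation=cv2.INTER_CUBIC))
cv2.imwrite("pics/c2.png",cv2.resize(s,None,fx=3.8,fy=3.8,interpolation=cv2.INTER_CUBIC))
E
```

```text
(no output)
```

View pics/c1.png

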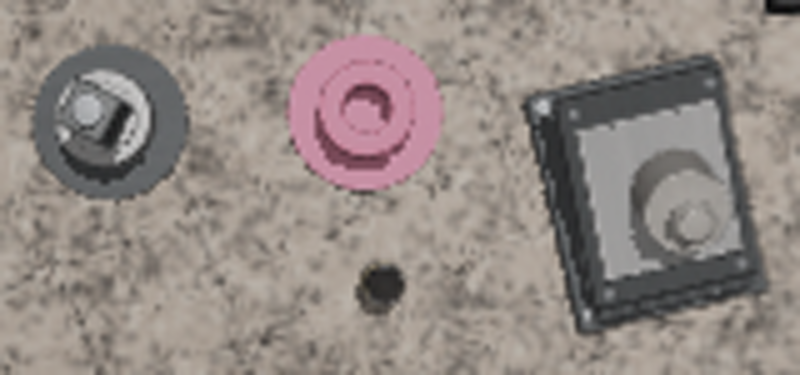

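View pics/c2.png

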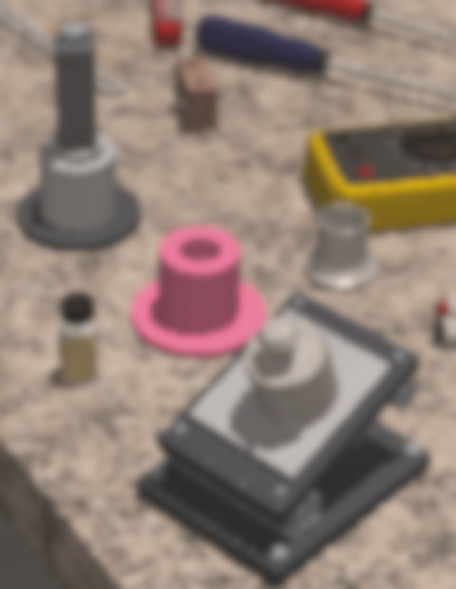

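```bash
python3 - <<'E'
from bench import r
from h import *
T=r.camera_info("top");S=r.camera_info("scene")
t=lambda u,v:ray(T,215+(u+.5)/5-.5,190+(v+.5)/5-.5); s=lambda u,v:ray(S,225+u/3.8,170+v/3.8)
def z(rr,h): o,d=rr; return (o+d*(h-o[2])/d[2]).round(4)
tc=[(580,132),(715,100),(745,250),(608,280)];sc=[(294,320),(390,372),(290,478),(190,415)]
P=[tri([t(*a),s(*b)]) for a,b in zip(tc,sc)]
print(np.round(P,4),np.mean(P,0))
print("edges",[np.linalg.norm(P[i]-P[(i+1)%4]).round(4) for i in range(4)])
print("knob tri",tri([t(694,220),s(277,325)]))
print("stand foot top",z(t(112,122),.006),"scene",z(s(78,210),.006))
print("cap tri",tri([t(89,107),s(76,30)]))
print("vial cap",tri([t(383,284),s(78,303)]), "base scr", z(t(585,318),.01),z(t(542,105),.01),z(s(280,555),.01))
print("pink",z(t(366,113),.006),"flange z38", tri([ray(T,412/1.4286,243/1.4286),s(345,213)]))
E
```

```text
[[ 0.4924  0.0247  0.0695]
 [ 0.5086 -0.04    0.0718]
 [ 0.4354 -0.0594  0.0491]
 [ 0.4192  0.008   0.0482]] [ 0.46389186 -0.01666146  0.05967403]
edges [np.float64(0.0667), np.float64(0.079), np.float64(0.0693), np.float64(0.078)]
knob tri [ 0.44880274 -0.02437281  0.11481201]
stand foot top [0.4915 0.2593 0.006 ] scene [0.4938 0.2595 0.006 ]
cap tri [0.49381145 0.25901957 0.13515766]
vial cap [0.41488056 0.11893147 0.05104246] base scr [0.3983 0.0156 0.01  ] [0.506 0.04  0.01 ] [ 0.426 -0.068  0.01 ]
pink [0.4997 0.1296 0.006 ] flange z38 [0.60511025 0.13050784 0.03896358]
```

```bash
cat >> h.py <<'E'
def to(target,yaw=None):
    "delta in tool axes (cm) and tool-z turn (deg) to reach TCP target with tool y at yaw deg"
    from bench import r
    st=r.read_state(); q=R.from_quat(st['eef_rot']); y=q.apply([0,1,0]); cur=np.degrees(np.arctan2(y[1],y[0]))
    d=q.inv().apply(np.array(target)-st['ee_pos'])*100
    print("t",st['time'],"pos",st['ee_pos'].round(4),"yaw",cur.round(2),"w",st['width'].round(4),"F",st['ft_force'].round(2),"q",st['joint_positions'].round(2))
    print("shift cm",d.round(2), "turn", None if yaw is None else round((cur-yaw+180)%360-180,2))
E
python3 -c "
from h import *
to([.458,-.022,.17],103.3)"
```

```text
Traceback (most recent call last):
  File "h.py", line 23, in to
    print("t",st['time'],"pos",st['ee_pos'].round(4),"yaw",cur.round(2),"w",st['width'].round(4),"F",st['ft_force'].round(2),"q",st['joint_positions'].round(2))
                                                                            ^^^^^^^^^^^^^^^^^
AttributeError: 'float' object has no attribute 'round'
```

```bash
sed -i "s/st\['width'\].round(4)/round(st['width'],4)/" h.py
python3 -c "
from h import *
to([.458,-.022,.17],103.3)"
```

```text
t 0.2 pos [0.275  0.561  0.1954] yaw 63.89 w 0.087 F [-0.24 -0.12  0.68] q [-1.14  0.33 -0.06  1.46  0.02  1.35 -0.09]
shift cm [-42.09 -44.29   2.58] turn -39.41
```

Emit:
arm_command(moves=[-2.3, -2.4, 0, 0, -2.3, -2.4, 0, 0, -2.3, -2.4, 0, 0, -2.3, -2.4, 0, 0, -2.3, -2.4, 0, 0, -2.3, -2.4, 0, 0, -2.3, -2.4, 0, 0, -2.3, -2.4, 0, 0, -2.3, -2.4, 0, 0, -2.3, -2.4, 0, 0, -2.3, -2.4, 0, 0, -2.3, -2.4, 0, 0], fingers=100)

```text
time: 1.2
ee_pos: [0.3963, 0.1795, 0.1959]
eef_rot: [0.226, 0.974, 0.0, -0.0]
ft_force: [0.7, 1.4, 0.8]
width: 0.0869
grip_force: 0.0
```

Emit:
arm_command(moves=[-2.3, -2.4, 0, 0, -2.3, -2.4, 0, 0, -2.3, -2.4, 0, 0, -2.3, -2.4, 0, 0, -2.3, -2.4, 0, 0, 0, 0, 0, -6.6, 0, 0, 0, -6.6, 0, 0, 0, -6.6, 0, 0, 0, -6.6, 0, 0, 0, -6.6, 0, 0, 0, -6.4, 0, 0, 0, 0])

```text
time: 2.2
ee_pos: [0.4465, 0.0227, 0.1958]
eef_rot: [-0.118, 0.993, 0.0, -0.0]
ft_force: [-0.3, -0.1, 0.5]
width: 0.0872
grip_force: 0.0
```

```bash
python3 -c "
from h import *
to([.458,-.022,.17],103.3)"
```

```text
t 2.2 pos [0.4465 0.0227 0.1958] yaw 103.59 w 0.0872 F [-0.33 -0.12  0.55] q [-0.63 -0.1   0.46  1.92  0.04  1.3   1.62]
shift cm [-0.07 -4.62  2.58] turn 0.29
```

Emit:
arm_command(moves=[0, -2.3, 0, 0, 0, -2.3, 0, 0, 0, 0, 0, 0])

```text
time: 2.45
ee_pos: [0.4576, -0.026, 0.196]
eef_rot: [-0.111, 0.994, -0.0, 0.0]
ft_force: [0.5, -1.0, 0.0]
width: 0.0872
grip_force: 0.0
```

```bash
python3 - <<'E'
from h import *
from bench import r
im=r.camera("wrist"); W=r.camera_info("wrist"); print(W)
cv2.imwrite("pics/w1.png",cv2.resize(im[:,:,::-1],(800,600),interpolation=cv2.INTER_CUBIC))
n=np.array([-.333,-.077,.94]);b=np.array([.4674,-.0201,.0622])
print(proj(W,[b+.056*n,b+.039*n,b])*800/560)
to([.458,-.022,.0695],103.3)
E
```

```text
{'fx': 307.2747058824403, 'fy': 307.2747058824403, 'cx': 270.3195071893172, 'cy': 205.93485451824586, 'k1': -0.01019833854915035, 'origin': array([ 0.39135832, -0.03829511,  0.38492603]), 'attitude': array([-0.07839545, -0.09818904,  0.77571194,  0.61845295])}
[[387.4377246  278.06180138]
 [387.39149053 281.45269928]
 [387.30322819 287.92577298]]
t 2.5 pos [ 0.4573 -0.024   0.1959] yaw 102.86 w 0.0872 F [-0.77  0.29 -0.15] q [-0.59 -0.07  0.52  1.9   0.04  1.3   1.72]
shift cm [-0.11  0.18 12.64] turn -0.44
```

View pics/w1.png

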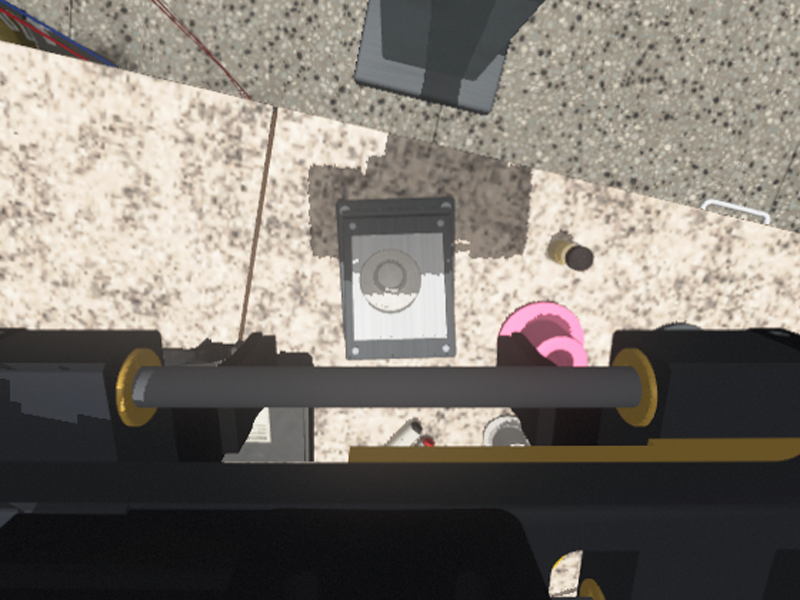

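The wrist view shows the weight's knob at (390,274) against a predicted (387,278). That agrees to about 2 mm, and the fingers straddle it in y. Descending.

Emit:
arm_command(moves=[0, 0.2, 2.5, 0, 0, 0, 2.5, 0, 0, 0, 2.5, 0, 0, 0, 2, 0, 0, 0, 1.5, 0, 0, 0, 1.0, 0, 0, 0, 0.6, 0, 0, 0, 0, 0])

```text
time: 3.17
ee_pos: [0.4562, -0.0197, 0.0691]
eef_rot: [-0.115, 0.993, -0.0, -0.001]
ft_force: [-0.3, 0.2, 0.2]
width: 0.0871
grip_force: 0.0
```

Emit:
arm_command(moves=[0, 0, 0, 0, 0, 0, 0, 0, 0, 0, 0, 0, 0, 0, 0, 0, 0, 0, 0, 0, 0, 0, 0, 0, 0, 0, 0, 0, 0, 0, 0, 0], fingers=40, squeeze=20)

```text
time: 3.83
ee_pos: [0.4569, -0.0204, 0.07]
eef_rot: [-0.116, 0.993, -0.0, 0.0]
ft_force: [1.1, -3.8, 3.0]
width: 0.0419
grip_force: 2.2
```

Emit:
arm_command(moves=[0, 0, 0, 0, 0, 0, 0, 0, 0, 0, 0, 0, 0, 0, 0, 0, 0, 0, -0.5, 0, 0, 0, -1, 0, 0, 0, -2, 0, 0, 0, -2.5, 0, 0, 0, -2.5, 0, 0, 0, 0, 0], fingers=30, squeeze=25)

```text
time: 4.67
ee_pos: [0.459, -0.0198, 0.1594]
eef_rot: [-0.116, 0.993, 0.001, 0.003]
ft_force: [0.7, -0.2, 0.1]
width: 0.0261
grip_force: 0.0
```

```bash
python3 -c "
from h import *
to([.45,-.2,.16])"
```

```text
t 4.6667 pos [ 0.459  -0.0198  0.1594] yaw 103.27 w 0.0261 F [ 0.67 -0.19  0.06] q [-0.59 -0.04  0.53  1.96  0.02  1.22  1.73]
shift cm [  5.01 -17.33  -0.09] turn None
```

Grip lost (width 26 mm). I'll look.

```bash
python3 - <<'E'
from h import *
from bench import r
im=r.camera("wrist"); W=r.camera_info("wrist"); s=r.camera("scene")[230:325,265:365]; t=r.camera("top")[195:265,310:380]
a=cv2.resize(im[80:270,200:380],(568,600),interpolation=cv2.INTER_CUBIC)
s=cv2.resize(s,(232,220));t=cv2.resize(t,(232,232))
c=np.zeros((600,800,3),np.uint8);c[:,:568]=a;c[:220,568:]=s;c[230:462,568:]=t
cv2.imwrite("pics/w2.png",c[:,:,::-1]); print(W)
E
```

```text
{'fx': 307.2747058824403, 'fy': 307.2747058824403, 'cx': 270.3195071893172, 'cy': 205.93485451824586, 'k1': -0.01019833854915035, 'origin': array([ 0.39155568, -0.03486908,  0.34602459]), 'attitude': array([-0.07905328, -0.10031751,  0.7777778 ,  0.6154256 ])}
```

View pics/w2.png

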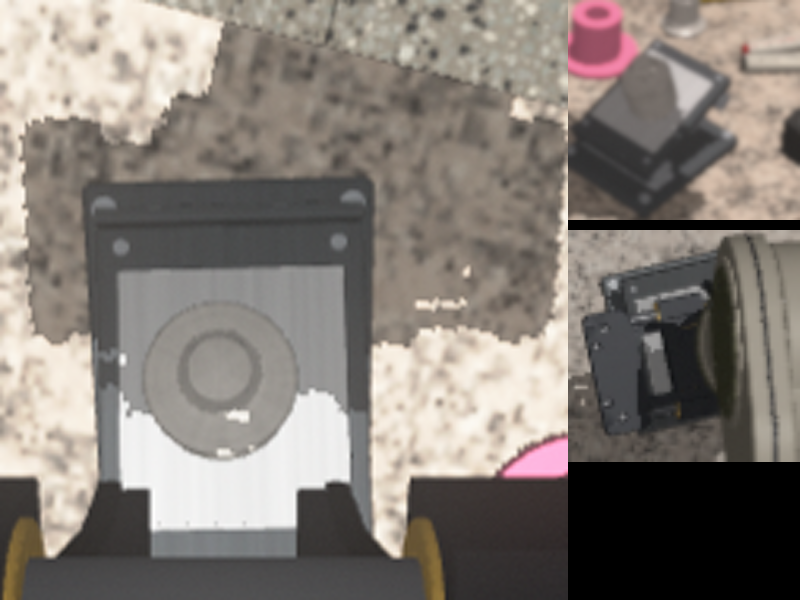

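```bash
python3 - <<'E'
from h import *
W={'fx':307.2747,'fy':307.2747,'cx':270.3195,'cy':205.93485,'k1':-0.0102,'origin':np.array([0.39155568,-0.03486908,0.34602459]),'attitude':np.array([-0.07905328,-0.10031751,0.7777778,0.6154256])}
px=lambda u,v:(200+u/3.1556,80+v/3.158)
n=np.array([-.333,-.077,.94]);s0=np.array([.464,-.0167,.062])
def onpl(u,v,h):
    o,d=ray(W,*px(u,v)); return o+d*(((s0+h*n-o)@n)/(d@n))
k=onpl(220,365,.056);c=onpl(221,380,.039)
print("knob",k,"base",k-.056*n,"cyl",c,"base",c-.039*n)
print("coupon corners",onpl(118,268,0),onpl(343,265,0))
print("screws plate",onpl(120,247,-.004),onpl(339,242,-.004),"base stop",onz(W,*px(104,205),.01),onz(W,*px(353,198),.01))
for h in (.039,.028,.02): print(h,k-(.056-h)*n)
E
```

```text
knob [ 0.44280818 -0.02311529  0.11356655] base [ 0.46145618 -0.01880329  0.06092655] cyl [ 0.45006529 -0.02115575  0.09820527] base [ 0.46305229 -0.01815275  0.06154527]
coupon corners [ 0.43473486 -0.05725713  0.04831044] [0.4180143  0.00973907 0.04787507]
screws plate [ 0.42911441 -0.0584597   0.04196375] [0.41197133 0.00764357 0.04130557] base stop [ 0.42039952 -0.06915124  0.01      ] [0.39862807 0.0127968  0.01      ]
0.039 [ 0.44846918 -0.02180629  0.09758655]
0.028 [ 0.45213218 -0.02095929  0.08724655]
0.02 [ 0.45479618 -0.02034329  0.07972655]
```

```bash
python3 -c "
from h import *
to([.4513,-.021,.0685],104)"
```

```text
t 4.8167 pos [ 0.4565 -0.0199  0.1547] yaw 103.3 w 0.0263 F [-0.74 -0.23 -0.  ] q [-0.59 -0.04  0.53  1.96  0.02  1.21  1.73]
shift cm [0.54 0.   8.62] turn -0.7
```

Emit:
arm_command(moves=[0.5, 0, 0, -0.7, 0, 0, 0, 0, 0, 0, 0, 0, 0, 0, 0, 0, 0, 0, 0, 0, 0, 0, 2.5, 0, 0, 0, 2.5, 0, 0, 0, 2, 0, 0, 0, 1, 0, 0, 0, 0.6, 0, 0, 0, 0, 0, 0, 0, 0, 0], fingers=100)

```text
time: 5.82
ee_pos: [0.4523, -0.0212, 0.0695]
eef_rot: [-0.122, 0.993, -0.0, 0.0]
ft_force: [0.0, -0.1, 0.4]
width: 0.0863
grip_force: 0.0
```

```bash
python3 -c "
from h import *
to([.4513,-.021,.0685],104)"
```

```text
t 5.8167 pos [ 0.4523 -0.0212  0.0695] yaw 103.98 w 0.0863 F [ 0.01 -0.1   0.39] q [-0.58  0.06  0.55  2.07 -0.04  1.01  1.8 ]
shift cm [0.09 0.05 0.1 ] turn -0.02
```

Emit:
arm_command(moves=[0.1, 0, 0, 0, 0, 0, 0, 0, 0, 0, 0, 0, 0, 0, 0, 0, 0, 0, 0, 0, 0, 0, 0, 0, 0, 0, 0, 0, 0, 0, 0, 0, 0, 0, 0, 0, 0, 0, 0, 0, 0, 0, 0, 0, 0, 0, 0, 0], fingers=35, squeeze=15)

```text
time: 6.82
ee_pos: [0.451, -0.0218, 0.0689]
eef_rot: [-0.122, 0.993, -0.0, 0.0]
ft_force: [0.9, -3.2, 2.5]
width: 0.0364
grip_force: 12.7
```

Emit:
arm_command(moves=[0, 0, 0, 0, 0, 0, 0, 0])

```text
time: 6.98
ee_pos: [0.451, -0.0217, 0.0689]
eef_rot: [-0.122, 0.993, -0.0, 0.0]
ft_force: [-0.1, -3.8, 2.1]
width: 0.0366
grip_force: 12.7
```

```bash
python3 - <<'E'
from h import *
from bench import r
im=r.camera("wrist"); W=r.camera_info("wrist"); s=r.camera("scene")[220:320,255:355]
g=lambda a:np.clip(a.astype(float)*1.6,0,255).astype(np.uint8)
c=np.zeros((500,800,3),np.uint8);c[:400,:400]=cv2.resize(im[100:250,200:350],(400,400),interpolation=cv2.INTER_CUBIC);c[:400,400:]=g(cv2.resize(s,(400,400),interpolation=cv2.INTER_CUBIC))
cv2.imwrite("pics/w3.png",c[:,:,::-1]); print(W['origin'],W['attitude'])
n=np.array([-.333,-.077,.94])
st=r.read_state();p=np.array(st['ee_pos']);S=r.camera_info("scene")
print("tcp in scene crop",(proj(S,[p,p+[0,0,.019],[.4613,-.0188,.061],[.4674,-.0201,.0622],[.4426,-.0231,.1136]])-[255,220])*4+[400,0])
print("tcp in wrist crop",(proj(W,[p,p+[0,0,.019],[.4426,-.0231,.1136]])-[200,100])*400/150)
E
```

```text
[ 0.38531313 -0.03722293  0.25792807] [-0.07740418 -0.09897764  0.7816748   0.61089813]
tcp in scene crop [[567.71697847 214.93941957]
 [569.11399483 183.40148584]
 [581.70899808 217.64671267]
 [593.73811694 213.00984229]
 [557.98365644 147.00982813]]
tcp in wrist crop [[184.91577474 357.23329392]
 [184.64531332 386.18647809]
 [186.85059513 394.69083452]]
```

View pics/w3.png

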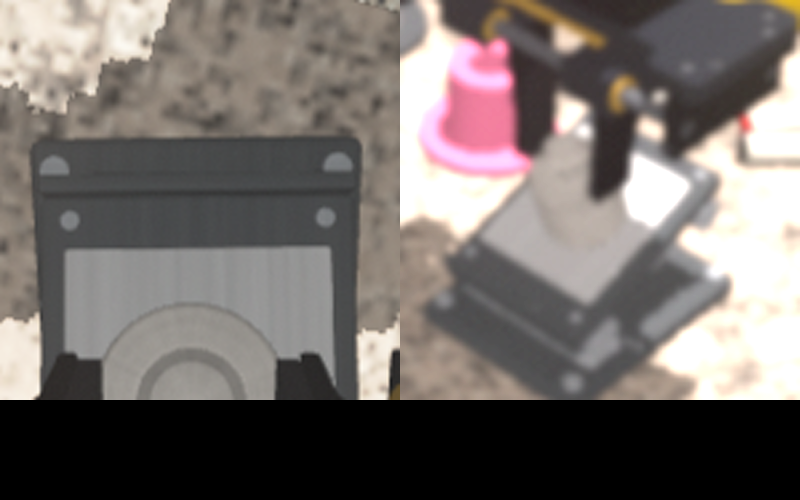

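```bash
python3 - <<'E'
from h import *
from bench import r
st=r.read_state();p=np.array(st['ee_pos']);S=r.camera_info("scene");q=R.from_quat(st['eef_rot'])
for y in (-.018,-.033):
  for x in (-.0095,.0095): print(x,y,((proj(S,p+q.apply([x,y,0]))-[255,220])*4+[400,0]).round(),"far",((proj(S,p+q.apply([x,-y,0]))-[255,220])*4+[400,0]).round())
s=np.array([.463,-.015,.062]);c=np.array([np.cos(np.radians(14)),np.sin(np.radians(14)),0])
ex=np.cos(.349)*c+np.array([0,0,np.sin(.349)]);ez=-np.sin(.349)*c+np.array([0,0,np.cos(.349)]);ey=np.cross(ez,ex)
for a in (-.04,.04):
  for b in (-.035,.035): print("corner",a,b,((proj(S,s+a*ex+b*ey)-[255,220])*4+[400,0]).round())
for h in (0,.039,.056): print(h,((proj(S,s+h*ez)-[255,220])*4+[400,0]).round())
E
```

```text
-0.0095 -0.018 [609. 223.] far [553. 190.]
0.0095 -0.018 [583. 241.] far [527. 207.]
-0.0095 -0.033 [633. 237.] far [531. 176.]
0.0095 -0.033 [607. 256.] far [504. 193.]
corner -0.04 -0.035 [582. 303.]
corner -0.04 0.035 [474. 235.]
corner 0.04 -0.035 [687. 186.]
corner 0.04 0.035 [579. 125.]
0 [580. 211.]
0.039 [564. 162.]
0.056 [557. 140.]
```

```bash
python3 - <<'E'
from h import *
W={'fx':307.2747,'fy':307.2747,'cx':270.3195,'cy':205.93485,'k1':-0.0102,'origin':np.array([ 0.38531313,-0.03722293,0.25792807]),'attitude':np.array([-0.07740418,-0.09897764,0.7816748,0.61089813])}
px=lambda u,v:(200+u/2.6667,100+v/2.6667)
s=np.array([.463,-.015,.062]);c=np.array([np.cos(np.radians(14)),np.sin(np.radians(14)),0])
ex=np.cos(.349)*c+np.array([0,0,np.sin(.349)]);ez=-np.sin(.349)*c+np.array([0,0,np.cos(.349)]);ey=np.cross(ez,ex)
def f(u,v,h):
    o,d=ray(W,*px(u,v)); P=o+d*((s+h*ez-o)@ez/(d@ez)); return np.array([(P-s)@ex,(P-s)@ey]).round(4)
print("cyl rim",f(190,303,.039),"knob rim",f(191,349,.056), "sides",f(103,390,.039),f(277,390,.039))
print("coupon low corners",f(65,249,0),f(331,246,0), "TCP",[(np.array([.451,-.0217,.0689])-s)@e for e in(ex,ey,ez)],"grasp",[(np.array([.451,-.0217,.0879])-s)@e for e in(ex,ey,ez)])
E
```

```text
cyl rim [-0.0213 -0.0023] knob rim [-0.0114 -0.0021] sides [-0.0031 -0.0205] [-0.0031  0.0159]
coupon low corners [-0.0383 -0.0347] [-0.0391  0.0346] TCP [np.float64(-0.01010526938093786), np.float64(-0.0035979186188531613), np.float64(0.011019914353151292)] grasp [np.float64(-0.003608062375382602), np.float64(-0.003597918618853161), np.float64(0.028874502030467274)]
```

```bash
python3 - <<'E'
import cv2
c=cv2.imread("pics/w3.png")[:400,400:]
g=c.mean(2).astype(int)
for v in range(120,270,8): print(v,g[v,120:260:7])
E
```

```text
120 [ 66  53  54  55  58 173 252 255 242 186 123  64  50  51  48  46  57 151
 208 174]
128 [ 66  52  54  54  61 168 243 237 223 253 182  71  46  46  45  45  74 194
 247 247]
136 [ 63  53  53  61 103 158 188 180 195 226 177  74  46  44  45  46  72 149
 197 230]
144 [ 64  54  54  89 153 177 179 180 172 162 127  66  45  45  45  46  89 137
 148 156]
152 [132  81  81 119 163 179 181 181 178 173 122  59  46  46  43  57 148 188
 159 147]
160 [221 189 156 164 175 184 183 185 185 169 111  54  45  43  45  70 210 255
 248 202]
168 [211 197 177 177 180 183 180 177 170 161 106  53  45  43  45  77 222 255
 255 255]
176 [227 169 170 175 178 175 169 171 173 166 107  52  43  43  46  96 239 255
 255 255]
184 [190 151 165 174 177 180 179 180 181 164  98  50  42  46  77 187 255 255
 255 255]
192 [155 170 166 170 176 177 179 178 178 160  98  51  58  89 144 249 255 255
 255 255]
200 [176 179 167 164 172 177 177 175 174 164 138 105 127 154 167 233 255 255
 255 255]
208 [180 180 172 159 163 171 172 172 171 172 171 169 172 171 167 206 255 255
 255 255]
216 [179 179 176 162 160 167 172 175 177 175 179 180 177 174 170 182 249 255
 255 255]
224 [179 180 182 170 159 164 171 176 178 177 178 177 177 175 173 178 187 197
 236 255]
232 [181 181 180 175 164 162 167 173 177 175 177 177 178 176 177 182 182 183
 186 170]
240 [181 180 179 178 174 169 168 170 175 176 173 173 174 181 181 182 181 174
 147 113]
248 [180 178 179 178 179 176 175 173 176 177 173 177 178 182 180 181 172 134
  97  88]
256 [174 178 178 179 179 179 178 179 178 179 181 182 182 181 181 171 135  97
  89  90]
264 [131 159 175 179 178 179 178 178 179 181 182 183 180 181 171 134  98  88
  89  97]
```

Emit:
arm_command(moves=[0, 0, 0, 0, 0, 0, 0, 0, 0, 0, 0, 0, 0, 0, 0, 0, -0.2, 0, 0, 0, 0, 0, 0.1, 0, 0, 0, 0.1, 0, 0, 0, 0.1, 0, 0, 0, 0.1, 0, 0, 0, 0.1, 0, 0, 0, 0, 0], fingers=62)

```text
time: 8.0
ee_pos: [0.4526, -0.021, 0.0636]
eef_rot: [-0.122, 0.993, 0.0, -0.0]
ft_force: [-0.3, -0.5, -0.1]
width: 0.0538
grip_force: 0.0
```

```bash
python3 - <<'E'
from h import *
from bench import r
st=r.read_state();p=np.array(st['ee_pos']);S=r.camera_info("scene");q=R.from_quat(st['eef_rot']);print(p,st['width'],st['ft_force'])
s=r.camera("scene")[200:320,255:375]
g=lambda a:np.clip(a.astype(float)*1.5,0,255).astype(np.uint8)
cv2.imwrite("pics/s4.png",cv2.resize(g(s[:,:,::-1]),(600,600),interpolation=cv2.INTER_CUBIC))
P=lambda x:((proj(S,x)-[255,200])*5).round()
for y in (-.027,-.042):
  for x in (-.0095,.0095): print(x,y,P(p+q.apply([x,y,0])),P(p+q.apply([x,y,-.02])))
E
```

```text
[ 0.45260851 -0.02097811  0.06356848] 0.05381327226829768 [-0.26644722 -0.50069259 -0.13958803]
-0.0095 -0.027 [282. 398.] [284. 357.]
0.0095 -0.027 [249. 421.] [251. 379.]
-0.0095 -0.042 [312. 416.] [315. 374.]
0.0095 -0.042 [279. 440.] [282. 398.]
```

View pics/s4.png

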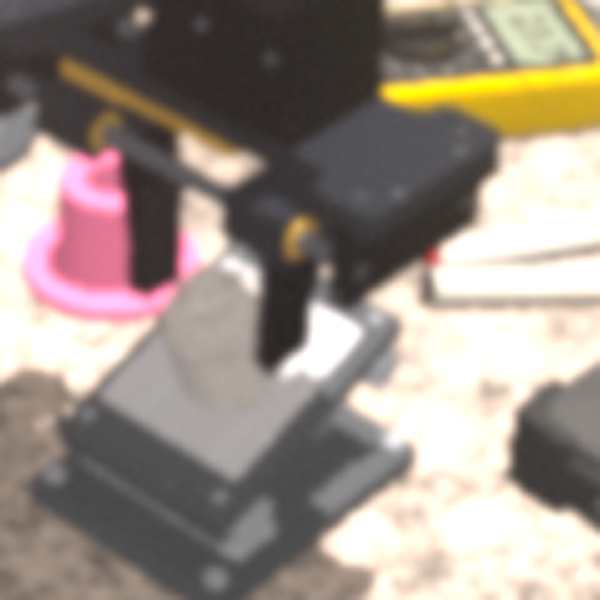

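Emit:
arm_command(moves=[0, 0, 0.1, 0, 0, 0, 0.1, 0, 0, 0, 0.1, 0, 0, 0, 0.1, 0, 0, 0, 0, 0])

```text
time: 8.47
ee_pos: [0.4527, -0.021, 0.0596]
eef_rot: [-0.122, 0.993, 0.0, -0.0]
ft_force: [0.9, -0.1, -0.1]
width: 0.054
grip_force: 0.0
```

Emit:
arm_command(moves=[0, 0, 0.15, 0, 0, 0, 0.15, 0, 0, 0, 0.15, 0, 0, 0, 0.15, 0, 0, 0, 0, 0])

```text
time: 8.88
ee_pos: [0.4526, -0.021, 0.0535]
eef_rot: [-0.122, 0.993, 0.0, -0.0]
ft_force: [0.2, -0.6, -0.2]
width: 0.0541
grip_force: 0.0
```

Emit:
arm_command(moves=[0, 0, 0.1, 0, 0, 0, 0.1, 0, 0, 0, 0.1, 0, 0, 0, 0.1, 0, 0, 0, 0, 0])

```text
time: 9.3
ee_pos: [0.4527, -0.0209, 0.0496]
eef_rot: [-0.122, 0.993, 0.0, -0.0]
ft_force: [-0.2, -0.7, 0.5]
width: 0.0538
grip_force: 0.0
```

Emit:
arm_command(moves=[-0.15, 0, 0.15, 0, 0, 0, 0.15, 0, 0, 0, 0.15, 0, 0, 0, 0.15, 0, 0, 0, 0.1, 0, 0, 0, 0, 0])

```text
time: 9.8
ee_pos: [0.4541, -0.0206, 0.0426]
eef_rot: [-0.122, 0.993, 0.0, -0.0]
ft_force: [0.2, 0.1, -0.4]
width: 0.0541
grip_force: 0.0
```

Emit:
arm_command(moves=[0, 0, 0, 0, 0, 0, 0, 0, 0, 0, 0, 0, 0, 0, 0, 0, 0, 0, 0, 0, 0, 0, 0, 0, 0, 0, 0, 0, 0, 0, 0, 0], fingers=35, squeeze=20)

```text
time: 10.47
ee_pos: [0.4543, -0.0206, 0.0429]
eef_rot: [-0.122, 0.993, 0.0, 0.0]
ft_force: [-0.2, -0.6, 1.3]
width: 0.0407
grip_force: 20.0
```

Firm grip now (40.7 mm, 20 N). Lifting gently.

Emit:
arm_command(moves=[0, 0, -0.2, 0, 0, 0, -0.4, 0, 0, 0, -0.6, 0, 0, 0, -1.0, 0, 0, 0, -1.4, 0, 0, 0, -1.4, 0, 0, 0, -1, 0, 0, 0, 0, 0, 0, 0, 0, 0], squeeze=25)

```text
time: 11.22
ee_pos: [0.4546, -0.0204, 0.1033]
eef_rot: [-0.122, 0.993, 0.0, 0.001]
ft_force: [-0.4, -0.3, -3.5]
width: 0.0404
grip_force: 25.0
```

```bash
python3 -c "
from h import *
to([.45,-.2,.11])"
```

```text
t 11.2167 pos [ 0.4546 -0.0204  0.1033] yaw 103.99 w 0.0404 F [-0.45 -0.33 -3.48] q [-0.59  0.02  0.54  2.03 -0.01  1.09  1.78]
shift cm [  4.79 -17.31  -0.68] turn None
```

Emit:
arm_command(moves=[0.5, -1.8, 0, 0, 0.5, -1.8, 0, 0, 0.5, -1.8, 0, 0, 0.5, -1.8, 0, 0, 0.5, -1.8, 0, 0, 0.5, -1.8, 0, 0, 0.5, -1.8, 0, 0, 0.5, -1.8, 0, 0, 0.5, -1.8, 0, 0, 0.3, -1, 0, 0, 0, 0, 0, 0, 0, 0, 0, 0])

```text
time: 12.22
ee_pos: [0.4486, -0.1992, 0.1021]
eef_rot: [-0.121, 0.993, 0.0, -0.001]
ft_force: [-0.1, -0.3, -3.2]
width: 0.0408
grip_force: 25.0
```

Emit:
arm_command(moves=[0, 0, 1.5, 0, 0, 0, 2, 0, 0, 0, 2, 0, 0, 0, 2, 0, 0, 0, 1.2, 0, 0, 0, 0.8, 0, 0, 0, 0.6, 0, 0, 0, 0.4, 0, 0, 0, 0, 0, 0, 0, 0, 0])

```text
time: 13.05
ee_pos: [0.4497, -0.1992, -0.0017]
eef_rot: [-0.122, 0.993, -0.0, 0.0]
ft_force: [-0.4, 0.6, -2.5]
width: 0.0408
grip_force: 25.0
```

Emit:
arm_command(moves=[0, 0, 0.3, 0, 0, 0, 0.2, 0, 0, 0, 0.2, 0, 0, 0, 0.1, 0, 0, 0, 0.1, 0, 0, 0, 0.1, 0, 0, 0, 0, 0, 0, 0, 0, 0], squeeze=8)

```text
time: 13.72
ee_pos: [0.4493, -0.1991, -0.0121]
eef_rot: [-0.122, 0.993, 0.0, 0.0]
ft_force: [-0.1, -0.2, -1.7]
width: 0.041
grip_force: 8.0
```

Emit:
arm_command(moves=[0, 0, 0.1, 0, 0, 0, 0.1, 0, 0, 0, 0.1, 0, 0, 0, 0.1, 0, 0, 0, 0, 0, 0, 0, 0, 0], squeeze=4)

```text
time: 14.22
ee_pos: [0.4499, -0.1992, -0.0159]
eef_rot: [-0.122, 0.993, -0.0, 0.0]
ft_force: [4.3, 0.9, 3.4]
width: 0.0415
grip_force: 4.0
```

Emit:
arm_command(moves=[0, 0, 0, 0, 0, 0, 0, 0, 0, 0, 0, 0, 0, 0, 0, 0, 0, 0, 0, 0, 0, 0, 0, 0], fingers=52)

```text
time: 14.72
ee_pos: [0.449, -0.1991, -0.0163]
eef_rot: [-0.122, 0.993, 0.0, -0.0]
ft_force: [0.3, 0.4, 1.2]
width: 0.0452
grip_force: 0.0
```

Emit:
arm_command(moves=[0, 0, 0, 0, 0, 0, 0, 0, 0, 0, 0, 0, 0, 0, 0, 0, 0, 0, -1, 0, 0, 0, -3, 0, 0, 0, -4, 0, 0, 0, -4, 0, 0, 0, -4, 0, 0, 0, -4, 0, 0, 0, 0, 0], fingers=100)

```text
time: 15.63
ee_pos: [0.4523, -0.2008, 0.1917]
eef_rot: [-0.121, 0.993, -0.001, 0.005]
ft_force: [0.9, -1.2, -0.4]
width: 0.0866
grip_force: 0.0
```

```bash
python3 - <<'E'
from h import *
from bench import r
S=r.camera_info("scene"); st=r.read_state()
s=r.camera("scene"); u,v=proj(S,[.45,-.2,.03]).round().astype(int);print(u,v)
im=r.camera("wrist");W=r.camera_info("wrist");print(W['origin'],W['attitude'])
T=r.camera_info("top");t=r.camera("top")
z=lambda a:cv2.resize(a,(400,400),interpolation=cv2.INTER_CUBIC)
c=np.zeros((400,800,3),np.uint8);c[:,:400]=z(s[v-50:v+50,u-50:u+50]);c[:,400:]=z(im[60:280,170:390])
cv2.imwrite("pics/w5.png",c[:,:,::-1])
cv2.imwrite("pics/wfull.png",im[:,:,::-1])
to([.493,.26,.20])
E
```

```text
355 349
[ 0.38376427 -0.21512476  0.3746458 ] [-0.07874989 -0.10027762  0.78150247  0.61073459]
t 15.7833 pos [ 0.4492 -0.1991  0.1843] yaw 103.98 w 0.0868 F [ 0.03 -0.22  0.37] q [-0.4   0.02  0.75  1.85 -0.02  1.27  2.16]
shift cm [-15.34  43.49  -1.54] turn None
```

View pics/w5.png

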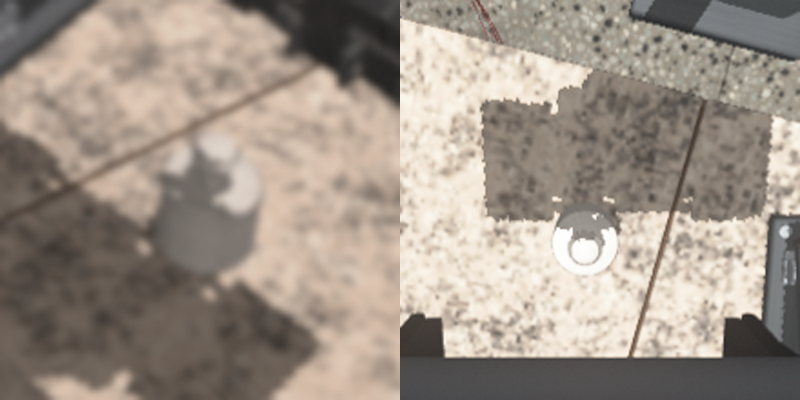

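The weight is upright and released on the worktop at about (0.449, -0.199). Next I hover over the coupon for a wrist image of the ring, then over the stand, and view both in one composite.

Emit:
arm_command(moves=[-1, 3.5, 0, 0, -1, 3.5, 0, 0, -1, 3.5, 0, 0, -1, 3.5, 0, 0, -0.9, 3.3, 0, 0, 0, 0, 0, 0, 0, 0, 0, 0, 0, 0, 0, 0])

```text
time: 16.45
ee_pos: [0.4543, -0.0203, 0.1829]
eef_rot: [-0.122, 0.993, -0.0, -0.001]
ft_force: [-1.1, -0.1, -0.7]
width: 0.0871
grip_force: 0.0
```

```bash
python3 - <<'E'
from h import *
from bench import r
import pickle
W=r.camera_info("wrist");im=r.camera("wrist")
W2=r.camera_info("wrist"); print(W['origin']-W2['origin'])
pickle.dump((W,im,r.read_state()),open("A.pkl","wb"))
p=proj(W,[.463,-.015,.062]);print(p)
to([.493,.26,.20])
E
```

```text
[-5.04009305e-05  4.28494706e-04 -1.79475957e-04]
[272.62387028 203.71775127]
t 16.5 pos [ 0.4545 -0.0208  0.1831] yaw 103.88 w 0.0867 F [ 0.11 -1.3  -0.9 ] q [-0.6  -0.07  0.52  1.93  0.04  1.28  1.73]
shift cm [-10.47  26.33  -1.71] turn None
```

Emit:
arm_command(moves=[-1.3, 3.3, -0.2, 0, -1.3, 3.3, -0.2, 0, -1.3, 3.3, -0.2, 0, -1.3, 3.3, -0.2, 0, -1.3, 3.3, -0.2, 0, -1.3, 3.3, -0.2, 0, -1.3, 3.3, -0.2, 0, -1.3, 3.2, -0.2, 0, 0, 0, 0, 0, 0, 0, 0, 0, 0, 0, 0, 0])

```text
time: 17.42
ee_pos: [0.493, 0.2591, 0.1993]
eef_rot: [-0.121, 0.993, -0.001, -0.0]
ft_force: [-0.2, -0.6, 0.6]
width: 0.087
grip_force: 0.0
```

```bash
python3 - <<'E'
from h import *
from bench import r
import pickle
W=r.camera_info("wrist");im=r.camera("wrist")
pickle.dump((W,im,r.read_state()),open("B.pkl","wb"))
p=proj(W,[.4935,.259,.13]);print(p)
WA,ia,_=pickle.load(open("A.pkl","rb"))
pa=proj(WA,[.463,-.015,.062]).round().astype(int);u,v=p.round().astype(int)
v=max(v,60)
z=lambda a:cv2.resize(a,(400,400),interpolation=cv2.INTER_CUBIC)
c=np.zeros((600,800,3),np.uint8)
a=ia[pa[1]-40:pa[1]+40,pa[0]-40:pa[0]+40]; b=im[v-60:v+60,u-60:u+60]
print("A orig",pa-40,"x5","B orig",u-60,v-60,a.shape,b.shape)
c[:400,:400]=z(a);c[:400,400:400+400]=z(b)
cl=cv2.createCLAHE(3,(2,2)).apply(a.mean(2).astype(np.uint8)); c[400:,:200]=cv2.resize(cl,(200,200))[:,:,None]
c[400:,200:467]=cv2.resize(im,(267,200))
cv2.imwrite("pics/ab.png",c[:,:,::-1])
to([.493,.26,.20])
E
```

```text
[269.40784241 207.59467342]
A orig [233 164] x5 B orig 209 148 (80, 80, 3) (120, 120, 3)
t 17.4667 pos [0.493  0.2587 0.1996] yaw 103.81 w 0.0872 F [ 0.79 -1.01 -0.14] q [-0.84  0.18  0.31  1.66 -0.05  1.32  1.29]
shift cm [-0.03  0.12 -0.04] turn None
```

View pics/ab.png

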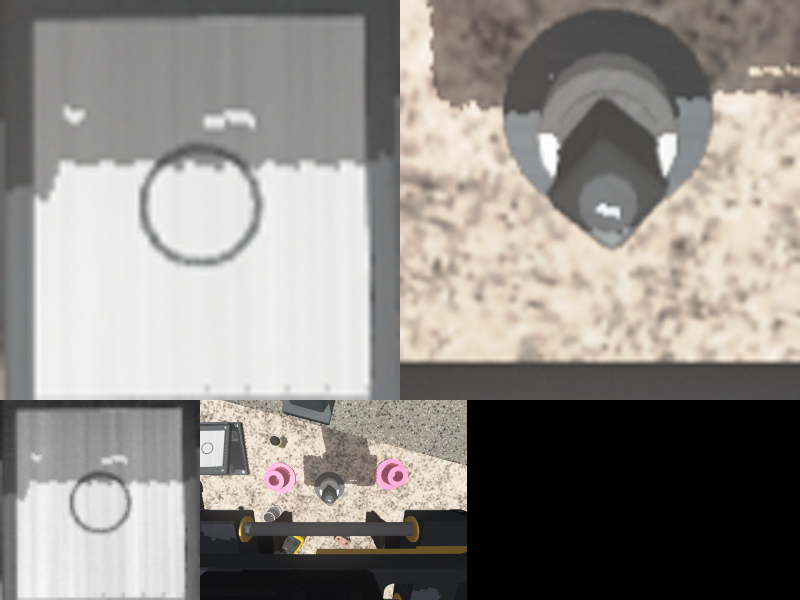

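The composite shows:
- **Left panel (A):** the ring is clear, centred at crop (201,205), with the coupon edges square to the image.
- **Right panel (B):** the probe's grip is a diamond with corners about (550,190), (612,240) and (672,185) and the cap at (608,200). The flats are therefore about 45° to the present tool.

The two pink stands to either side are rejected.

```bash
python3 - <<'E'
from h import *
import pickle
WA,ia,sa=pickle.load(open("A.pkl","rb"));WB,ib,sb=pickle.load(open("B.pkl","rb"))
pa=lambda u,v:(233+u/5-.4,164+v/5-.4); pb=lambda u,v:(209+(u-400)/3.333-.35,148+v/3.333-.35)
print("A tcp",sa['ee_pos']," ring",onz(WA,*pa(201,205),.062).round(4))
s=onz(WA,*pa(201,205),.062)
# plane 14deg
c=np.array([np.cos(np.radians(14)),np.sin(np.radians(14)),0]);n=-np.sin(.349)*c+np.array([0,0,np.cos(.349)])
def f(u,v):
    o,d=ray(WA,*pa(u,v));return o+d*((s-o)@n/(d@n))
L=[f(33,20),f(33,390)];Rr=[f(365,20),f(370,390)]
for a,b in(L,Rr): e=b-a;print("edge yaw",np.degrees(np.arctan2(e[1],e[0])))
e=L[0]-Rr[0];print("low edge perp",np.degrees(np.arctan2(e[1],e[0]))+90)
cs=[onz(WB,*pb(u,v),.128) for u,v in((550,190),(612,238),(672,185))]
print("grip corners",np.round(cs,4));d=cs[2]-cs[0];print("diag yaw",np.degrees(np.arctan2(d[1],d[0])),np.linalg.norm(d),"mid",(cs[0]+cs[2])/2)
print("cap",onz(WB,*pb(608,200),.136)); 
g=cv2.cvtColor(ib,cv2.COLOR_RGB2GRAY);print("stand foot",onz(WB,*pb(608,112),.006))
for i in(0,1):
    e=cs[i+1]-cs[i];print("side",np.degrees(np.arctan2(e[1],e[0])),np.linalg.norm(e))
E
```

```text
A tcp [ 0.45449687 -0.02077261  0.18314664]  ring [ 0.4639 -0.0146  0.062 ]
edge yaw 14.584703382070792
edge yaw 14.088173638557965
low edge perp 13.969485219667632
grip corners [[0.4947 0.2451 0.128 ]
 [0.5036 0.2641 0.128 ]
 [0.4858 0.2758 0.128 ]]
diag yaw 106.29789432616359 0.03200291746268085 mid [0.49024527 0.26047219 0.128     ]
cap [0.49168247 0.26002004 0.136     ]
stand foot [0.49141016 0.26010062 0.006     ]
side 64.9679204050902 0.020919351375419382
side 146.59084444986215 0.021362476404900736
```

Emit:
arm_command(moves=[0, 0, 0, 7.1, 0, 0, 0, 7.1, 0, 0, 0, 7.1, 0, 0, 0, 7.1, 0, 0, 0, 7.1, 0, 0, 0, 7, 0, 0, 0, 0, 0, 0, 0, 0, 0, 0, 0, 0])

```text
time: 18.22
ee_pos: [0.4926, 0.2601, 0.2]
eef_rot: [0.245, 0.97, 0.0, 0.0]
ft_force: [-1.2, -0.2, 0.6]
width: 0.087
grip_force: 0.0
```

```bash
python3 -c "
from h import *
to([.4915,.26,.068],61.3)"
```

```text
t 18.2167 pos [0.4926 0.2601 0.2   ] yaw 61.65 w 0.087 F [-1.19 -0.19  0.6 ] q [-0.89  0.18  0.37  1.66 -0.07  1.32  0.56]
shift cm [ 0.09 -0.06 13.2 ] turn 0.35
```

Emit:
arm_command(moves=[0.1, 0, 2, 0.4, 0, 0, 2, 0, 0, 0, 2, 0, 0, 0, 2, 0, 0, 0, 1.5, 0, 0, 0, 1.2, 0, 0, 0, 0.9, 0, 0, 0, 0.8, 0, 0, 0, 0.8, 0, 0, 0, 0, 0, 0, 0, 0, 0])

```text
time: 19.13
ee_pos: [0.4915, 0.2614, 0.0679]
eef_rot: [0.25, 0.968, 0.0, 0.0]
ft_force: [0.7, 0.3, -0.4]
width: 0.0873
grip_force: 0.0
```

Emit:
arm_command(moves=[0, 0, 0, 0, 0, 0, 0, 0, 0, 0, 0, 0, 0, 0, 0, 0, 0, 0, 0, 0, 0, 0, 0, 0, 0, 0, 0, 0, 0, 0, 0, 0, 0, 0, 0, 0, 0, 0, 0, 0, 0, 0, 0, 0], fingers=15, squeeze=8)

```text
time: 20.05
ee_pos: [0.4914, 0.2614, 0.0678]
eef_rot: [0.25, 0.968, -0.0, -0.0]
ft_force: [-0.2, 0.0, -1.5]
width: 0.0242
grip_force: 8.0
```

Emit:
arm_command(moves=[0, 0, -0.3, 0, 0, 0, -0.4, 0, 0, 0, -0.4, 0, 0, 0, -0.3, 0, 0, 0, 0, 0, 0, 0, 0, 0])

```text
time: 20.55
ee_pos: [0.4916, 0.2616, 0.0822]
eef_rot: [0.25, 0.968, 0.0, 0.0]
ft_force: [1.0, 0.2, -1.6]
width: 0.0239
grip_force: 8.0
```

Weight of the probe (about 1.3 N) is on the gripper. Now tilt it against the bore by moving along tool +x.

Emit:
arm_command(moves=[0.3, 0, 0, 0, 0.3, 0, 0, 0, 0.3, 0, 0, 0, 0.3, 0, 0, 0, 0.3, 0, 0, 0, 0.3, 0, 0, 0, 0, 0, 0, 0], squeeze=5)

```text
time: 21.13
ee_pos: [0.475, 0.2706, 0.0817]
eef_rot: [0.249, 0.968, -0.0, -0.0]
ft_force: [0.8, 1.2, -1.8]
width: 0.0239
grip_force: 5.0
```

Emit:
arm_command(moves=[0.3, 0, 0, 0, 0.3, 0, 0, 0, 0.3, 0, 0, 0, 0.3, 0, 0, 0, 0.25, 0, 0, 0, 0, 0, 0, 0, 0, 0, 0, 0])

```text
time: 21.72
ee_pos: [0.4628, 0.2774, 0.0819]
eef_rot: [0.249, 0.968, 0.0, -0.0]
ft_force: [0.4, 0.4, -1.5]
width: 0.0242
grip_force: 5.0
```

```bash
python3 - <<'E'
from h import *
from bench import r
import pickle
s=r.camera("scene");st=r.read_state();S=r.camera_info("scene");pickle.dump((s,st),open("C.pkl","wb"))
p=np.array(st['ee_pos']);q=R.from_quat(st['eef_rot']);tx=q.apply([1,0,0]);print(p,st['ft_force'])
G=p+[0,0,.045]
for th in(0,10,15,20,25):
    a=np.cos(np.radians(th))*np.array([0,0,1])+np.sin(np.radians(th))*tx
    print(th,"collar top",proj(S,G-.057*a).round(1),"grip pt",proj(S,G-.03*a).round(1),proj(S,G+.028*a).round(1))
print(proj(S,[.4915,.26,.05]))
g=s.mean(2).astype(int)
u,v=proj(S,G-.05*np.array([0,0,1])).round().astype(int);print(u,v)
for y in range(v-28,v+24,2): print(y,u-24,g[y,u-24:u+34:2])
E
```

```text
[0.46290444 0.2773823  0.08191107] [-0.43102405 -0.45562268 -1.66101368]
0 collar top [229.7 202.6] grip pt [229.2 192.5] [228.3 170.1]
10 collar top [233.9 202.2] grip pt [231.5 192.3] [226.1 170.3]
15 collar top [236.  201.8] grip pt [232.6 192.1] [225.  170.5]
20 collar top [238.  201.2] grip pt [233.7 191.8] [224.  170.8]
25 collar top [240.  200.4] grip pt [234.7 191.4] [223.  171.2]
[244.20386478 209.88454664]
230 200
172 206 [170 127  57  58  48  38  37  36  36  37  37  37  37  36  36  37  41  55
  51  84 144 150 151 147 143 144 152 156 150]
174 206 [164 124  54  54  45  38  37  38  36  36  36  37  36  36  36  36  38  50
  45  77 131 141 151 157 159 159 164 168 168]
176 206 [165 138  63  52  44  41  40  40  39  37  36  37  36  36  39  44  44  53
  50  81 137 147 160 168 168 171 171 171 169]
178 206 [170 159 124 115 103  95  94  94  66  41  36  36  36  39  75 115 123 129
 131 141 158 147 146 157 165 167 168 173 166]
180 206 [170 169 164 165 156 145 140 140 103  48  37  37  37  40  72 133 162 169
 172 168 164 160 152 152 160 155 155 160 160]
182 206 [161 161 156 169 173 165 154 
[... 1929 characters left out ...]
108 141 110 109 120
 141 159 161 170 187 178 145 146 145 147 149]
214 206 [111  81  92 122 120 124 133 132 136 131  95  95  91 112 156 114 118 144
 164 177 177 167 153 129 119 151 158 152 158]
216 206 [131  86 110 139 129 135 145 149 156 144  98 119  99 113 155 113 107 114
 119 124 125 120 116 113 115 150 164 166 171]
218 206 [114  91 120 132 114 112 115 121 123 107  92 113 101 100 122 104 106 110
 112 112 112 113 114 113 109 125 155 168 175]
220 206 [ 88  86  90  87  79  80  83  89  93  94  94  97  94  76  71  94 107 111
 112 112 113 113 113 112 105  97 114 146 170]
222 206 [ 84  84  88  84  84  84  83  85  88  88  88  84  72  58  61  92 107 110
 112 112 112 113 113 112 105  93  92 113 157]
```

Emit:
arm_command(moves=[0, 0, 0, 0, 0, 0, 0, 0, 0, 0, 0, 0, 0, 0, -0.4, 0, 0, 0, -0.6, 0, 0, 0, -0.8, 0, 0, 0, -1, 0, 0, 0, -1.5, 0, 0, 0, -1.7, 0, 0, 0, -2, 0, 0, 0, 0, 0, 0, 0, 0, 0], squeeze=25)

```text
time: 22.77
ee_pos: [0.4638, 0.2776, 0.1635]
eef_rot: [0.25, 0.968, 0.001, 0.001]
ft_force: [-0.6, -0.2, -3.1]
width: 0.0237
grip_force: 25.0
```

```bash
cat > meas.py <<'E'
from h import *
from bench import r
st=r.read_state();s=r.camera("scene");S=r.camera_info("scene");g=cv2.GaussianBlur(s.mean(2),(3,3),0)
p=np.array(st['ee_pos']);q=R.from_quat(st['eef_rot']);tx=q.apply([1,0,0]);ty=q.apply([0,1,0]);G=p+[0,0,.045]
# model score: gradient along silhouette edges of collar-grip-nose
def edges(th,ph,dx,dl):
    a=np.array([0,0,np.cos(th)*np.cos(ph)])+np.sin(th)*tx+np.cos(th)*np.sin(ph)*ty; G2=G+dx*tx
    view=G-S['origin'];sd=np.cross(a,view);sd/=np.linalg.norm(sd);out=[]
    for l0,l1,rad in((-.065,-.086,.009),(-.058,-.063,.017),(-.09,-.104,.0035)):
        for k in(-1,1):
            P=np.array([G2+(dl+l)*a+k*rad*sd for l in np.linspace(l0,l1,12)]); n=.0015*k*sd
            out.append((proj(S,P+n),proj(S,P-n)))
    return out
def score(x):
    t=0
    for o,i in edges(*x):
        f=lambda m:cv2.remap(g.astype(np.float32),m[:,0].astype(np.float32)[None],m[:,1].astype(np.float32)[None],cv2.INTER_LINEAR)[0]
        t+=np.abs((f(o)-f(i)).mean())
    return t
best=sorted([(score((np.radians(th),0,dx,dl)),th,dx,dl) for th in range(0,40,2) for dx in np.arange(-.009,.0091,.0015) for dl in np.arange(-.012,.0121,.003)])[::-1]
for b in best[:8]: print(np.round(b,4))
print(p,st['ft_force'],st['width'],st['grip_force'],S['origin'][0])
a=lambda th:np.cos(th)*np.array([0,0,1])+np.sin(th)*tx
for th in(10,15,20,25): print(th,[proj(S,G-l*a(np.radians(th))).round(1).tolist() for l in(.03,.06,.08,.107)])
u,v=proj(S,G-.07*a(.35)).round().astype(int)
for y in range(v-22,v+22,2): print(y,u-24,g[y,u-24:u+26:2].astype(int))
E
python3 meas.py
```

```text
[9.78415e+01 2.80000e+01 7.50000e-03 6.00000e-03]
[9.69005e+01 2.80000e+01 6.00000e-03 6.00000e-03]
[9.65552e+01 2.60000e+01 4.50000e-03 9.00000e-03]
[9.65021e+01 2.60000e+01 3.00000e-03 9.00000e-03]
[9.60529e+01 2.60000e+01 3.00000e-03 6.00000e-03]
[9.59306e+01 2.60000e+01 4.50000e-03 6.00000e-03]
[9.58004e+01 2.80000e+01 7.50000e-03 3.00000e-03]
[ 9.54154e+01  2.40000e+01 -0.00000e+00  9.00000e-03]
[0.46376528 0.27764669 0.16353442] [-0.64285998 -0.16631772 -3.06179126] 0.02370281211991377 24.999170657247305 0.012099692969659162
10 [[230.5, 160.2], [233.3, 172.0], [235.1, 179.7], [237.5, 189.9]]
15 [[231.6, 160.0], [235.5, 171.6], [238.1, 179.1], [241.5, 189.1]]
20 [[232.7, 159.6], [237.8, 170.9], [241.0, 178.3], [245.3, 188.0]]
25 [[233.8, 159.2], [239.9, 170.1], [243.8, 177.2], [249.0, 186.5]]
153 215 [153 155 150 131  77  42  39  39  43  59  72 119 168 167 164 166 164 159
 156 156 155 159 164 164 165]
155 215 [162 160 148 127  76  42  39  39  42  59  71 100 147 157 169 174 171 165
 161 160 156 155 159 166 170]
157 215 [163 160 151 132  86  52  46  43  45  60  71  83 111 143 162 
[... 1450 characters left out ...]
 150
 161 165 163 160 156 148 146]
185 215 [181 176 173 172 171 167 160 150 141 141 142 135 133 146 156 145 144 158
 159 158 155 152 149 148 151]
187 215 [179 181 180 181 179 172 164 164 158 152 153 151 146 141 141 148 159 166
 161 155 145 136 139 149 156]
189 215 [168 176 181 184 181 175 171 173 171 170 170 167 165 156 138 138 151 159
 159 158 151 141 141 151 154]
191 215 [151 157 169 177 174 168 169 174 175 171 165 160 154 152 145 135 134 145
 150 153 160 157 151 155 160]
193 215 [142 147 162 172 169 162 165 170 170 163 156 149 144 142 143 148 154 152
 145 149 153 160 164 160 160]
195 215 [144 147 158 167 167 159 163 169 163 158 157 149 150 153 156 167 175 172
 158 154 155 163 173 167 163]
```

Emit:
arm_command(moves=[0, 0, -2, 0, -1.3, -3.1, -1.5, 0, -1.3, -3.1, 0, 0, -1.3, -3.1, 0, 0, -1.3, -3.1, 0, 0, -1.3, -3.1, 0, 0, -1.3, -3.1, 0, 0, -1.3, -3.1, 0, 0, -1.3, -3.1, 0, 0, -1.1, -2.9, 0, 0, 0, 0, 0, 0, 0, 0, 0, 0])

```text
time: 23.82
ee_pos: [0.4292, -0.0222, 0.1963]
eef_rot: [0.251, 0.968, 0.0, -0.0]
ft_force: [0.6, 0.9, -1.1]
width: 0.024
grip_force: 25.0
```

```bash
sed -i 's/^for y in range(v-22,v+22,2).*/for y in range(v-30,v+34,3): print(y,u-30,g[y,u-30:u+32:2].astype(int))/' meas.py; sed -i 's/^st=r.read_state/for _ in range(2): r.camera("scene")\nst=r.read_state/' meas.py; python3 meas.py
```

```text
[ 1.035142e+02  1.600000e+01 -9.000000e-03  9.000000e-03]
[ 1.023478e+02  1.800000e+01 -7.500000e-03  9.000000e-03]
[ 1.002158e+02  2.000000e+01 -4.500000e-03  6.000000e-03]
[ 9.87132e+01  1.80000e+01 -7.50000e-03  6.00000e-03]
[ 9.8268e+01  2.0000e+01 -4.5000e-03  9.0000e-03]
[ 9.72089e+01  1.80000e+01 -6.00000e-03  9.00000e-03]
[ 9.69598e+01  1.60000e+01 -9.00000e-03  6.00000e-03]
[ 9.66715e+01  1.60000e+01 -9.00000e-03  1.20000e-02]
[ 0.42950695 -0.02014128  0.19638138] [ 0.20084134  1.03326238 -0.67313747] 0.02351135443237243 24.999322243966162 0.012099692969659162
10 [[292.1, 212.9], [294.5, 227.0], [296.1, 236.1], [298.2, 248.1]]
15 [[293.6, 212.6], [297.4, 226.4], [299.9, 235.3], [303.2, 247.1]]
20 [[295.0, 212.2], [300.3, 225.6], [303.7, 234.3], [308.1, 245.7]]
25 [[296.4, 211.7], [303.0, 224.6], [307.3, 233.0], [312.9, 244.0]]
200 272 [ 90  76  78  76  78  79  58  37  35  35  35  35  42  82 137 155 149 142
 145 145 152 155 151 155 164 171 172 162 152 153 152]
203 272 [110  85  83  89 101 114  84  42  36  35  35  36  42  63 103 146 151 144
 141 132 132 133 130 125 121 119 114
[... 2017 characters left out ...]
 166 166 169 179 183 180]
251 272 [105 107 108 108 107 107 107 117 159 179 180 180 169 148 144 134 111  96
  97 110 132 155 164 167 168 163 164 168 175 182 177]
254 272 [105 107 107 108 108 109 116 143 173 180 177 159 148 171 189 188 177 151
 122 102  94 100 113 134 149 155 159 160 157 159 165]
257 272 [130 126 127 130 141 154 167 176 179 171 153 161 184 192 193 194 195 194
 187 170 143 115  98  95 101 112 123 142 147 143 157]
260 272 [173 175 175 176 176 176 172 163 145 143 173 192 194 194 195 196 196 194
 192 192 191 183 163 136 112  98  95 104 126 148 162]
263 272 [143 146 145 139 140 140 140 125 142 181 195 194 194 196 197 196 193 193
 193 194 194 196 196 193 184 163 131 108 111 124 115]
```

Emit:
arm_command(moves=[0, 0, 0, -7.1, 0, 0, 0, -7.1, 0, 0, 0, -7.1, 0, 0, 0, -7.1, 0, 0, 0, -7.1, 0, 0, 0, -7.1, 0, 0, 0, -0.5, 0, 0, 0, 0, 0, 0, 0, 0])

```text
time: 24.72
ee_pos: [0.4298, -0.0203, 0.1967]
eef_rot: [-0.122, 0.993, -0.0, -0.0]
ft_force: [-0.2, -0.2, -1.7]
width: 0.0239
grip_force: 25.0
```

```bash
python3 -c "
from h import *
to([.4168,-.0265,.1452],104.2)"
```

```text
t 24.7167 pos [ 0.4298 -0.0203  0.1967] yaw 104.02 w 0.0239 F [-0.22 -0.18 -1.65] q [-0.78 -0.18  0.65  1.97  0.11  1.32  1.66]
shift cm [ 1.41 -0.28  5.15] turn -0.18
```

Emit:
arm_command(moves=[0.4, -0.1, 1.2, 0, 0.4, -0.1, 1.2, 0, 0.3, -0.1, 1.2, 0, 0.3, 0, 1, 0, 0, 0, 0.5, 0, 0, 0, 0, 0, 0, 0, 0, 0])

```text
time: 25.3
ee_pos: [0.4171, -0.0271, 0.1461]
eef_rot: [-0.123, 0.992, -0.0, 0.0]
ft_force: [-0.1, -0.1, -0.7]
width: 0.0239
grip_force: 25.0
```

```bash
python3 - <<'E'
from h import *
from bench import r
import pickle
W=r.camera_info("wrist");st=r.read_state();im=r.camera("wrist");s=r.camera("scene");S=r.camera_info("scene")
pickle.dump((W,im,S,s,st),open("D.pkl","wb"))
to([.4267,-.024,.117],104.2)
p=np.array(st['ee_pos']);tx=R.from_quat(st['eef_rot']).apply([1,0,0]);G=p+[0,0,.045]
spot=np.array([.4639,-.0146,.062])
for th in(16,20,24):
    a=np.array([0,0,np.cos(np.radians(th))])+np.sin(np.radians(th))*tx; t=G-.107*a
    print(th,"tip",t.round(4),"wrist",proj(W,t).round(1),"scene",proj(S,t).round(1),"collar scene",proj(S,G-.06*a).round(1),"wr",proj(W,G-.06*a).round(1))
print("spot wrist",proj(W,spot),"scene",proj(S,spot))
g=im.mean(2).astype(int);u,v=proj(W,t).round().astype(int)
print("wrist",u-30)
for y in range(v-24,v+26,3): print(y,g[y,u-30:u+32:2])
g=s.mean(2).astype(int);u,v=proj(S,t).round().astype(int)
print("scene",u-26)
for y in range(v-26,v+22,2): print(y,g[y,u-26:u+28:2])
E
```

```text
t 25.4 pos [ 0.4175 -0.0271  0.1464] yaw 104.17 w 0.0235 F [-0.51  0.07 -1.27] q [-0.77 -0.17  0.67  2.07  0.11  1.21  1.68]
shift cm [-0.97  0.08  2.94] turn -0.03
16 tip [ 0.4457 -0.0199  0.0882] wrist [269.5 243.7] scene [294.5 266.2] collar scene [290.5 249.7] wr [269.3 250.1]
20 tip [ 0.4526 -0.0182  0.0905] wrist [269.5 252.5] scene [297.1 263.5] collar scene [292.  248.2] wr [269.3 256.1]
24 tip [ 0.4593 -0.0165  0.0933] wrist [269.5 261.3] scene [299.5 260.8] collar scene [293.5 246.6] wr [269.3 262.1]
spot wrist [270.3770178  252.16272111] scene [300.33119827 272.39019164]
wrist 240
237 [ 51  51  52  52  59 239 238 238 238 238 238 240 236 237 236 207 140 145
 164 235 214 240 240 242 240 236  83  48  49  49  48]
240 [51 50 50 52 64 89 93 95 94 93 94 94 78 81 81 81 82 81 81 93 94 93 93 94
 94 91 64 58 50 48 48]
243 [50 50 49 62 81 84 86 85 86 85 87 86 85 86 84 86 84 85 85 84 84 85 85 85
 85 84 81 71 48 48 49]
246 [49 48 49 77 85 91 93 92 91 92 92 92 93 92 92 92 90 92 91 90 91 92 91 91
 91 89 86 79 50 46 45]
249 [ 47  45  48  77  85  89  92  92  91  91  91  91 101 112 119 125 1
[... 3392 characters left out ...]
4 176 115]
271 [184 184 172 150 182 201 202 202 202 203 183 180 198 200 200 199 171 187
 202 203 204 207 205 203 182 126  94]
273 [170 153 143 186 202 202 202 202 204 202 176 185 200 200 200 195 175 194
 203 205 206 205 204 183 128  97  84]
275 [154 134 182 203 200 193 192 189 172 165 146 163 191 194 191 176 187 201
 205 207 205 204 189 135  98  86  83]
277 [128 170 200 197 173 138 133 131 118 115 119 158 173 173 179 187 201 205
 207 206 205 195 145 100  87  85 138]
279 [102 164 184 153 123 115 113 112 112 112 132 187 197 198 200 202 204 206
 206 204 197 154 105  89  76 116 176]
281 [ 86  96 113 110 112 113 112 112 112 113 151 195 202 202 202 203 206 206
 204 196 155 107  91  75  81 113 155]
```

Emit:
arm_command(moves=[-0.15, 0.1, 0.6, 0, -0.15, 0, 0.6, 0, -0.15, 0, 0.5, 0, -0.1, 0, 0.4, 0, -0.1, 0, 0.3, 0, 0, 0, 0, 0, 0, 0, 0, 0])

```text
time: 25.98
ee_pos: [0.4229, -0.0248, 0.1217]
eef_rot: [-0.123, 0.992, -0.0, -0.0]
ft_force: [-0.5, 0.3, -1.3]
width: 0.024
grip_force: 25.0
```

```bash
cat > see.py <<'E'
from h import *
from bench import r
st=r.read_state();s=r.camera("scene");S=r.camera_info("scene")
to([.4258,-.0241,.1144],104.2)
p=np.array(st['ee_pos']);tx=R.from_quat(st['eef_rot']).apply([1,0,0]);G=p+[0,0,.045]
for th in(16,20,24):
    a=np.array([0,0,np.cos(np.radians(th))])+np.sin(np.radians(th))*tx; t=G-.105*a
    print(th,"tip",t.round(4),proj(S,t).round(1))
spot=np.array([.4639,-.0146,.062]);print("spot",proj(S,spot))
g=s.mean(2).astype(int)
for y in range(246,282,1 if 0 else 2): print(y,g[y,280:316])
E
python3 see.py
```

```text
t 26.0333 pos [ 0.423  -0.0247  0.1219] yaw 104.18 w 0.0235 F [-0.17 -0.32 -1.23] q [-0.77 -0.12  0.69  2.09  0.08  1.15  1.7 ]
shift cm [-0.29 -0.01  0.75] turn -0.02
16 tip [ 0.4509 -0.0177  0.0657] [295.7 274. ]
20 tip [ 0.4577 -0.016   0.068 ] [298.2 271.4]
24 tip [ 0.4643 -0.0143  0.0707] [300.6 268.7]
spot [300.33119827 272.39019164]
246 [107  99  86  72  64  62  61  58  50  41  35  33  31  32  33  33  33  38
  50  81 117 140 144 144 148 155 156 151 148 147 148 153 161 168 171 167]
248 [109 107  99  84  69  63  61  58  49  40  35  32  32  35  38  43  50  56
  60  67  79  99 119 129 128 126 135 149 162 170 173 173 174 174 174 174]
250 [110 109 107  99  83  69  63  60  55  47  42  42  45  52  58  62  64  65
  66  65  72  97 127 132 117 101  97 100 108 119 133 147 160 168 172 174]
252 [110 109 109 105  95  79  66  62  61  60  59  60  63  65  65  65  65  66
  65  65  73  98 126 134 124 112 101  96  94  94  97 101 110 125 143 155]
254 [110 110 109 109 106  95  80  67  62  62  63  63  65  66  66  65  66  65
  67  79 107 142 164 169 171 169 156 138 120 108  99  95  94  95  99 104]
256
[... 1259 characters left out ...]
89 173 148 132 136 144
 145 152 175 193 199 200 198 188 173 174 189 199 202 203 203 204 206 206]
274 [195 202 201 196 189 174 158 150 144 137 134 133 130 120 104  97 103 111
 124 151 179 194 197 194 186 178 179 188 198 202 203 205 205 206 206 205]
276 [199 198 187 164 139 125 117 116 114 114 112 112 111 110 108 103  99 102
 120 149 172 180 177 172 174 185 195 200 203 205 206 207 206 205 204 204]
278 [173 163 146 128 116 114 113 113 113 111 111 111 111 111 111 111 111 120
 143 167 181 188 191 194 197 200 202 204 205 206 206 205 205 205 203 196]
280 [119 116 114 113 113 113 112 111 111 111 112 111 111 111 111 111 115 134
 168 192 200 201 201 202 203 204 205 206 206 205 204 204 202 196 181 154]
```

Emit:
arm_command(moves=[-0.07, 0, 0.2, 0, -0.07, 0, 0.2, 0, -0.07, 0, 0.2, 0, 0, 0, 0, 0, 0, 0, 0, 0])

```text
time: 26.45
ee_pos: [0.4249, -0.0242, 0.1157]
eef_rot: [-0.123, 0.992, -0.0, -0.0]
ft_force: [0.5, 0.1, -1.5]
width: 0.0238
grip_force: 25.0
```

Emit:
arm_command(moves=[-0.035, 0, 0.1, 0, -0.035, 0, 0.1, 0, 0, 0, 0, 0, 0, 0, 0, 0])

```text
time: 26.78
ee_pos: [0.4257, -0.024, 0.1138]
eef_rot: [-0.123, 0.992, 0.0, -0.0]
ft_force: [0.6, -0.2, -1.5]
width: 0.0237
grip_force: 25.0
```

```bash
sed -i 's/^st=r.read_state()/F=[]\nfor _ in range(8): r.camera("scene"); F.append(r.read_state()["ft_force"])\nprint("Fmean",np.mean(F,0),np.std(F,0))\nst=r.read_state()/' see.py; python3 see.py
```

```text
Fmean [ 0.22937695  0.42310303 -1.21808185] [0.60206435 0.54109483 0.44422906]
t 27.2333 pos [ 0.4257 -0.024   0.1138] yaw 104.18 w 0.0239 F [ 0.15 -0.27 -1.06] q [-0.77 -0.1   0.7   2.09  0.07  1.13  1.71]
shift cm [-0.01 -0.01 -0.06] turn -0.02
16 tip [ 0.4538 -0.0169  0.0579] [296.6 276.4]
20 tip [ 0.4605 -0.0152  0.0602] [299.  273.9]
24 tip [ 0.4671 -0.0135  0.063 ] [301.4 271.2]
spot [300.33119827 272.39019164]
246 [ 81  85  78  68  62  61  61  61  60  52  40  34  32  33  32  31  32  33
  35  55  92 125 139 142 148 155 155 151 147 148 148 153 160 168 170 167]
248 [106 105  98  83  69  62  62  61  58  50  40  34  33  31  32  31  32  32
  35  46  68  93 115 126 126 126 134 149 162 170 173 173 173 174 174 175]
250 [110 109 105  94  78  66  62  61  57  49  40  33  32  32  32  33  36  42
  49  55  65  82 101 112 108 100  96 100 108 119 132 147 160 167 172 173]
252 [110 109 108 103  91  76  66  62  58  51  42  35  34  35  41  49  54  59
  63  65  67  74  91 112 118 111 102  95  93  94  96 101 110 125 143 155]
254 [110 110 110 110 107  94  79  66  61  59  55  52  52  55  60  63  65  6
[... 1338 characters left out ...]
50 133 117 107 110 118
 117 114 117 138 170 192 197 188 173 174 189 199 202 202 203 205 205 206]
274 [172 190 199 199 191 174 153 135 124 118 116 115 113 108  99  95 101 108
 110 114 130 162 185 191 186 178 179 188 198 202 203 205 206 206 206 205]
276 [174 187 186 173 150 129 117 114 113 113 112 111 111 110 108 102  99  99
 100 108 132 159 172 172 175 185 195 201 203 204 205 205 206 205 204 203]
278 [125 130 128 123 116 113 113 113 113 112 111 110 112 111 111 111 109 107
 110 129 159 183 191 193 197 200 202 203 205 206 206 205 204 204 203 196]
280 [110 111 111 113 114 112 112 111 111 111 111 111 112 111 111 111 112 117
 137 167 189 199 200 201 203 204 205 206 206 205 204 204 202 196 180 154]
```

Emit:
arm_command(moves=[-0.035, 0, 0.1, 0, -0.035, 0, 0.1, 0, 0, 0, 0, 0, 0, 0, 0, 0])

```text
time: 27.57
ee_pos: [0.4264, -0.0238, 0.1118]
eef_rot: [-0.123, 0.992, 0.0, 0.0]
ft_force: [-1.0, 0.4, -0.4]
width: 0.0237
grip_force: 25.0
```

```bash
cat > f.py <<'E'
from h import *
from bench import r
F=[];P=[];n=np.array([-.3316,-.0839,.940])
for _ in range(12):
    r.camera("scene"); st=r.read_state(); F.append(st["ft_force"]);P.append(st['ee_pos'])
F=np.array(F);print("F",F.mean(0).round(2),"Fn",(F@n).mean().round(2),"+-",((F@n).std()/3.5).round(2),"pos",np.mean(P,0).round(4),st['width'],st['time'])
E
python3 f.py
```

```text
F [-0.06 -0.16  0.07] Fn 0.1 +- 0.16 pos [ 0.4264 -0.0238  0.1119] 0.023783832761664982 28.1667
```

Emit:
arm_command(moves=[-0.035, 0, 0.1, 0, -0.035, 0, 0.1, 0, -0.035, 0, 0.1, 0, -0.035, 0, 0.09, 0, -0.03, 0, 0.08, 0, 0, 0, 0, 0, 0, 0, 0, 0])

```text
time: 28.75
ee_pos: [0.4281, -0.0234, 0.1072]
eef_rot: [-0.123, 0.992, 0.0, 0.0]
ft_force: [-0.3, -0.4, 1.6]
width: 0.024
grip_force: 25.0
```

```bash
python3 f.py; python3 see.py | sed -n '1,7p;18,40p'
```

```text
F [ 0.02 -0.16  1.97] Fn 1.86 +- 0.18 pos [ 0.4281 -0.0234  0.1072] 0.023864928128641747 29.35
Fmean [ 0.21410677 -0.18741693  2.03146908] [0.60173943 0.37840135 0.41017827]
t 29.8 pos [ 0.428  -0.0234  0.1071] yaw 104.19 w 0.024 F [ 0.61 -0.46  2.25] q [-0.77 -0.08  0.71  2.09  0.06  1.11  1.73]
shift cm [ 0.23 -0.01 -0.73] turn -0.01
16 tip [ 0.4561 -0.0163  0.0512] [297.3 278.5]
20 tip [ 0.4629 -0.0146  0.0535] [299.7 276. ]
24 tip [ 0.4695 -0.0129  0.0562] [302.1 273.3]
spot [300.33119827 272.39019164]
256 [121 126 131 141 151 147 123  92  69  61  55  49  46  47  53  58  61  63
  65  65  66  67  83 117 158 185 194 191 182 168 151 133 116 103  96  94]
258 [168 174 177 179 180 175 156 119  83  65  60  59  61  62  64  66  65  65
  64  64  64  73 100 139 170 186 194 197 197 196 192 187 176 162 144 125]
260 [182 181 181 180 178 174 163 138 105  79  67  62  61  63  64  65  65  65
  64  65  74 102 141 168 177 179 187 194 196 197 197 198 198 196 191 182]
262 [156 155 153 149 144 135 123 112 107 103  94  84  75  68  65  64  64  65
  70  79  93 114 140 157 165 178 191 196 198 198 199 199 1
[... 449 characters left out ...]
02 203 202 202 203]
270 [145 137 155 180 194 200 202 201 199 195 190 186 177 166 151 128 105  96
  96  97  99 104 125 158 181 182 168 171 189 200 202 202 201 202 203 205]
272 [120 142 174 195 200 200 195 187 173 153 138 131 124 114 102  97 102 106
 107 106 107 117 144 175 191 188 173 173 190 199 202 202 203 204 205 206]
274 [141 169 189 198 195 179 154 136 124 117 114 113 112 107  99  95 101 108
 110 110 113 123 148 173 181 178 179 189 198 201 203 205 205 206 206 205]
276 [124 138 157 175 176 155 127 116 114 113 112 112 111 110 107 102  99  98
  99 100 110 133 154 166 174 185 195 201 203 204 205 206 206 205 204 204]
278 [112 113 117 124 127 122 115 114 112 112 111 111 111 111 111 110 109 107
```

```bash
python3 -c "
from bench import r
print(r.close_job())"
```

```text
the job is handed in; nothing more can be done
None
```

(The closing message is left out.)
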